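Close up the vial unit and start it

TASK

Get the vial unit ready to run, using only fingertip pushes: gently push its sample drawer fully home, then gently fold the standing cover down until it lies fully shut over the vial well, and only then press the green button on the little white start console all the way down and let it come back up. Do not take hold of the drawer or the cover or reach inside them, do not pick up or shift the console, and leave the vial rack, the bottle and the mouse where they stand.

Things in the scene. Friction and masses are not known exactly. Their poses are not given: they have to be found in the camera images.
- unit: White benchtop vial unit, 260 (x) by 300 (y) by 100 mm high, fixed to the bench; origin at the centre of its underside; its x axis points from its front (drawer side) to its back, y to its left, z up. The drawer comes out of its front towards -x; the cover lies on the front left of its top.
- drawer (a joint): How far the drawer stands open, in m: 0 = fully home, 0.13 = stop. Slides along the unit's x axis; needs about 2 N to move and stays where it is left; hard stop at 0.
- drawer_edge (a point): Middle of the front edge of the drawer's blue pull strip (moves with the drawer). The strip is 290 mm long along the unit's y, 14 mm high (52 to 66 mm above the bench) and juts 18 mm ahead of the drawer's white front, which is 14 mm thick, 290 mm wide and reaches from 16 to 66 mm above the bench. With the drawer home this point is 32 mm ahead of the unit's front face (unit x = -162 mm, y = 0, 59 mm above the bench). Pushing this edge towards the unit's +x shuts the drawer.
- cover (a joint): Opening angle of the cover, rad: 0 = shut (level, on top of the unit), 1.57 = standing upright, stop at 1.9. The hinge is stiff: the cover stays at any angle and needs 0.1 to 0.25 N m to turn; hard stop at 0.
- cover_hinge (a point): Middle of the cover's hinge line, on the left of the unit's top (unit x = -62 mm, y = +145 mm, 104 mm above the bench), at mid-thickness of the cover. The hinge line runs along the unit's x axis; shut, the cover reaches from here towards the unit's -y (to its right).
- cover_edge (a point): Middle of the cover's free, blue-rimmed edge, at mid-thickness, 130 mm from the hinge line. The cover is a dark flat plate 130 mm (along the hinge) by 130 mm, 8 mm thick; its outer face (the unit's +y side when upright) becomes its top when shut, 108 mm above the bench.
- tray: Grey tray with vials fixed inside the drawer, with a 4 mm grey wall against the back of the drawer's front (it ends 14 mm below the front's top); moves with the drawer; origin under the back of the drawer's front, 12 mm above the bench, axes as the unit's. Not to be touched.
- liner: Light grey liner, 108 by 106 by 4 mm, on the inner face of the cover (the side that faces the vials), 10 mm in from its edges; moves with the cover; origin on the hinge line. Not to be touched.
- console: Loose white start console, 100 (x) by 75 (y) by 30 mm high, about 0.3 to 0.65 kg, standing on the bench; origin at the centre of its underside, z up. It stands either to the left or to the right in front of the unit. Only its button is to be touched.
- start_top (a point): Centre of the top of the green round button (30 mm across, in a black housing) on the console; pressed straight down.
- start (a joint): How far the green button is pressed, in m: 0 = up, 0.006 = fully down (takes about 4 N); springs back.
- rack: Bystander: loose blue rack of capped vials, 100 by 60 mm, 45 mm high over the vials; origin at the centre of its underside.
- bottle: Bystander: loose amber bottle, 56 mm across, 115 mm high, standing to the right of the unit; origin at the centre of its underside.
- mouse: Bystander: loose black computer mouse, 105 by 60 by 32 mm, lying to the left of the unit; origin at the centre of its underside.
Things that resemble listed ones, but are neither listed nor needed, are in the scene too. Several things have the shape of the console; the one meant has the colours described above.

How it is judged:
On the way, in this order (a step that is already met when the one before it is completed fails the run):
1. the drawer is pushed fully home (value of joint drawer below 0.004 m), for 0.2 s.
2. then the cover is folded fully shut (value of joint cover below 0.04 rad and value of joint drawer below 0.004 m), for 0.2 s.
3. then the green button is pressed down (all of step 2 and value of joint start above 0.0045 m), for 0.1 s.
At the end, for the whole second after the job is handed in: The drawer is within 4 mm of home, the cover within 0.04 rad of shut and the button is up again (under 2 mm); console, rack, bottle and mouse stand level within 20 mm of where they began (all of step 2 and value of joint start below 0.002 m and distance of each of console, rack, bottle, mouse from where it was at the start of the episode below 0.02 m and angle between each of console, rack, bottle, mouse's own z axis and vertical below 0.1 rad and linear speed of console below 0.02 m/s); the robot touches nothing.
It fails at once if the fingers reach inside the drawer or take the cover by its inside (over 1 N) (contact force between the fingers and tray above 1 N or contact force between the fingers and liner above 1 N).
It fails at once if the button is pressed before the drawer is home and the cover shut (value of joint start above 0.003 m and (value of joint drawer above 0.01 m or value of joint cover above 0.1 rad)).
It fails at once if the drawer or the cover is slammed (faster than 0.5 m/s, 5 rad/s) (velocity of joint drawer below -0.5 m/s or velocity of joint cover below -5 rad/s).
It fails at once if the console is lifted, tipped or shifted (distance of console from where it was at the start of the episode above 0.02 m or angle between console's own z axis and vertical above 0.2 rad).
It fails at once if a bystander is shifted or tipped (distance of any of rack, bottle, mouse from where it was at the start of the episode above 0.02 m or angle between any of rack, bottle, mouse's own z axis and vertical above 0.3 rad).
It also fails if it takes over 61 s, if anything falls off the work surface, if the arm or the gripper's body presses on something with over 40 N, if the wrist force passes 120 N, or if a joint passes its speed limit or range.

ROBOT

A 7-joint arm with a two-finger parallel gripper is mounted at the origin on the work surface. World frame = base frame: x ahead of the robot, y to its left, z up, the work surface at z = 0. Lengths are in m, angles in rad, forces in N, time in s.
With the tool pointing down it reaches from about 0.4 to 0.85 m from the base axis. Payload 4.5 kg.
Tool frame: the origin (TCP) lies at the very end of the fingers, on their centre line; the grasp point (between the pads) lies 19 mm behind it; z points along the fingers, y is the line along which they close (so a half turn about z gives the same grasp; the last joint's range is limited). The gripper opens to 88 mm and grips with 3 to 60 N. Pads are 18 mm wide; open, the fingers measure 123 mm over their backs; the gripper's body (75 mm by 187 mm) begins 45 mm behind the grasp point.
Start: joints at [1.208, 0.689, -0.195, 1.565, 0.157, 0.902, -0.215], TCP at [0.242, -0.576, 0.239] pointing down, gripper open.
Joint ranges: [-3.01, 3.01], [-0.46, 2.08], [-1.47, 1.51], [0.13, 2.56], [-1, 4.14], [0.04, 2.09], [-2.66, 2.66]. Speed limits (rad/s): [2.57, 2.57, 3.14, 3.14, 3.14, 3.14, 3.14].

INTERFACE

Orientations are given as a unit quaternion [x, y, z, w].
In Python, from plant import r gives the robot as it stands. The module is installed in compiled form; this text tells all that it offers.
- The arm moves only by the tool step_arm, never from a script. Its argument "increments" is a list of rows, each a list of 2 entries, a list of its own where there are three numbers: the shift along the world's x, y, z in cm, then the turn, a rotation vector about the world's x, y, z in degrees. A call has exactly 10 rows; each row shifts and turns the commanded pose from where the row before left it; what a row does not reach is not made up. A row lasts 1/10 s, in which the tool goes at most 50 mm and 8.59 degrees, less where a joint would pass 70% of its speed; a pose out of reach is approached as far as the arm can. A call is refused whole if a number of a shift passes 5 or a number of a turn 8.59, either way. A call with a gripper value outside its range is refused whole. "fingers" is the opening, from 0 (shut) to 1 (fully open), set as the call begins (left out, the last holds). The fingers move at their own pace and stop on an object; "grip_force" is the grip in N (left out, the last holds). Time passes only in rows, so rows that do not move let the fingers close, or fill a call up. It gives the time, the measured TCP pose, the force, the opening and the grip force at its end, in the units of the state.
- r.get_state(): the state, without advancing time (a new reading comes with each control period).
- r.snapshot(name): name is "side" or "top"; returns (picture, depth): 400x640x3 uint8, red, green, blue; 400x640 float32, m along the optical axis (not along the pixel's ray), 0 where there is no reading.
- r.calibration(name): a dict with "fov_y" (degrees; the focal length in pixels is half the picture's height over the tangent of half this angle, whatever the lens; pixels are square), "cx", "cy" (the principal point, pixels), "R" (3x3) and "t" (3): a world point X has camera coordinates R X + t. Camera axes: x right, y down, z forward; pixel columns grow to the right and rows downward; lengths in m; the calibration is good to about 2 mm. A picture is of the moment at which its call begins. calibration takes no time and is no camera call.
- r.finish_job(): hands the job in; it is judged then, once.
The state is a dict: "clock": time; "q": joint angles; "qd": joint speeds; "joint_torque": joint torques, N m; "tool_pos": TCP position; "eef_rot": TCP orientation; "contact_force": force on the tool from outside, world axes, zero at the start; "moment": the same for the moment, N m; "opening": opening from 0.0 (shut) to 1.0 (fully open); "finger_force": force on a finger pad.
Only numpy, scipy, OpenCV 4.12 (cv2) and the standard library are available. Lean on these libraries where they do the work, as an engineer would, in place of code of your own. Each camera call takes 0.05 s, during which the arm holds its last target. There are 200 camera calls.

## Working session

There is one attempt and no reset: what is moved stays moved. The work goes in short steps, Python scripts to look and compute and a tool call to move; the robot and the scene stay as the last step left them, time stands still between calls to the robot, and variables do not carry over. Pictures are saved under pics/ and viewed, at most 10 in all, crops included, and the job is handed in when it is done.

Besides the shell and the picture viewer there is one more tool, called after ">>>" as a command line: name --argument value ..., lists and objects as JSON in quotes. step_arm: Moves the arm, as the interface text tells. Its arguments: {"type":"object","properties":{"increments":{"type":"array","items":{"type":"array"}},"fingers":{"type":"number"},"grip_force":{"type":"number"}},"required":["increments"]}

```bash
mkdir -p pics; cat > h.py <<'E'
import numpy as np, cv2
from plant import r
def cal(n):
    c=r.calibration(n); f=200/np.tan(np.radians(c["fov_y"])/2)
    return f,c["cx"],c["cy"],np.array(c["R"]),np.array(c["t"])
def snap(n,name):
    p,d=r.snapshot(n); cv2.imwrite(f"pics/{name}.png",p[:,:,::-1]); np.savez(f"pics/{name}.npz",p=p,d=d); return p,d
def cloud(n,d):
    f,cx,cy,R,t=cal(n); v,u=np.mgrid[:400,:640]
    C=np.stack([(u-cx)/f*d,(v-cy)/f*d,d],-1)
    return (C-t)@R
def plane(n,u,v,z):
    f,cx,cy,R,t=cal(n); o=-R.T@t; w=R.T@np.array([(u-cx)/f,(v-cy)/f,1]); return o+w*(z-o[2])/w[2]
E
python3 - <<'E'
from h import *
for n in("side","top"):
    snap(n,n+"0"); print(n,cal(n))
s=r.get_state(); print(s["clock"],s["tool_pos"],s["eef_rot"])
E
```

```text
side (np.float64(455.8932503689358), 314.39747296912634, 199.1334169914159, array([[-0.98931926, -0.14563419,  0.00617106],
       [-0.11625204,  0.76276545, -0.63614019],
       [ 0.08793669, -0.63006314, -0.77154882]]), array([0.48513835, 0.12564636, 1.43326578]))
top (np.float64(437.7226218230259), 322.1057811549859, 201.53324673210503, array([[ 0.02129446, -0.99973078, -0.00921462],
       [-0.98881316, -0.01969914, -0.14785292],
       [ 0.1476316 ,  0.01225999, -0.98896643]]), array([-0.00282551,  0.53275418,  1.137935  ]))
0.1 [ 0.2412455  -0.57595177  0.2380075 ] [ 9.80378649e-01  1.97121892e-01 -2.39042952e-04 -7.78705194e-04]
```

View pics/side0.png

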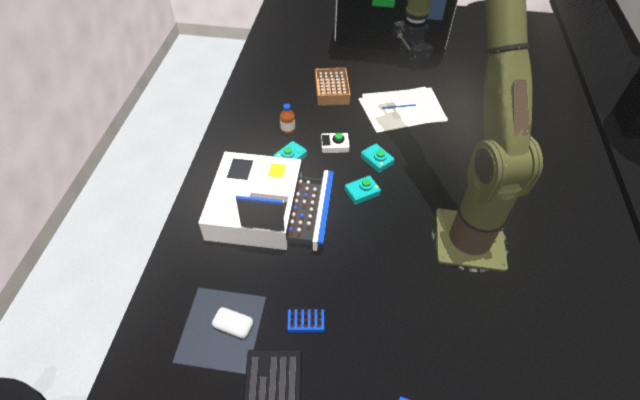

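View pics/top0.png

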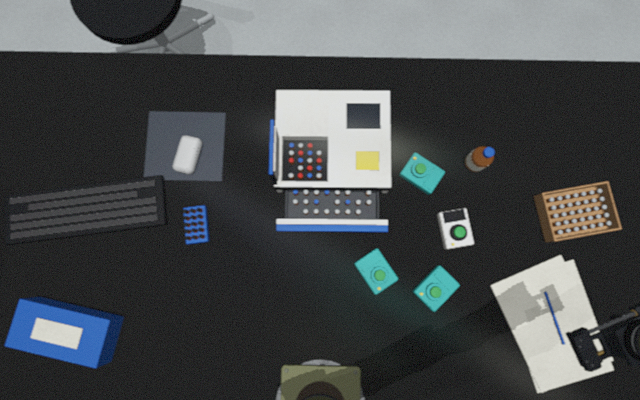

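The side view shows the unit at about (255,200) with the drawer open, its blue strip near (325,210), the cover upright at (262,212), and the white console at (335,142). In the top view the strip runs from (276,227) to (388,227), the cover rim is near (272,148), and the green button is at (459,232). The teal boxes are decoys.

```bash
python3 - <<'E'
from h import *
z=np.load("pics/top0.npz");p,d=z["p"],z["d"];P=cloud("top",d);h=cv2.cvtColor(p,cv2.COLOR_RGB2HSV)
blue=(h[...,0]>100)&(h[...,0]<125)&(h[...,1]>150)&(h[...,2]>80)
def box(m,u0,u1,v0,v1):
    k=np.zeros_like(m);k[v0:v1,u0:u1]=m[v0:v1,u0:u1];return k
k=box(blue,270,400,215,240)&(d>0); print("strip z",np.median(P[k][:,2]))
rc=cv2.minAreaRect(np.argwhere(k)[:,::-1].astype(np.float32)); bp=cv2.boxPoints(rc); print(bp)
for c in bp: print(plane("top",*c,.066).round(4))
k=box(blue,255,285,110,190)&(d>0);q=P[k];print("cover",k.sum(),np.percentile(q,[5,50,95],axis=0).round(3))
bp=cv2.boxPoints(cv2.minAreaRect(np.argwhere(k)[:,::-1].astype(np.float32)));print(bp)
# unit top
wh=(h[...,1]<50)&(h[...,2]>150)&(abs(P[...,2]-.1)<.012); k=box(wh,260,400,80,195)
bp=cv2.boxPoints(cv2.minAreaRect(np.argwhere(k)[:,::-1].astype(np.float32)))
for c in bp: print("unit",c,plane("top",*c,.1).round(4))
print("unit z",np.median(P[k][:,2]))
g=(h[...,0]>45)&(h[...,0]<80)&(h[...,1]>120); k=box(g,445,475,215,245)&(d>0); c=np.argwhere(k).mean(0)[::-1]
print("btn",k.sum(),c,np.median(P[k],axis=0),plane("top",*c,np.median(P[k][:,2])))
k=box((h[...,1]<50)&(h[...,2]>150),435,480,200,255)&(d>0);print("console z",np.median(P[k],axis=0))
z=np.load("pics/side0.npz");p,d=z["p"],z["d"];P=cloud("side",d);h=cv2.cvtColor(p,cv2.COLOR_RGB2HSV)
blue=(h[...,0]>100)&(h[...,0]<125)&(h[...,1]>150)&(h[...,2]>60)
k=box(blue,230,290,185,235)&(d>0);q=P[k];print("cover side",k.sum(),np.percentile(q,[5,50,95],axis=0).round(3))
k=box(blue,310,340,160,255)&(d>0);q=P[k];print("strip side",k.sum(),np.percentile(q,[2,50,98],axis=0).round(3))
g=(h[...,0]>45)&(h[...,0]<80)&(h[...,1]>120);k=box(g,325,352,128,150)&(d>0);print("btn side",np.median(P[k],axis=0))
E
```

```text
strip z 0.06610487822018647
[[275.93237 230.95378]
 [276.0089  224.21602]
 [388.01715 225.48885]
 [387.9406  232.22661]]
[0.4489 0.1265 0.066 ]
[0.4665 0.1269 0.066 ]
[ 0.4691 -0.1651  0.066 ]
[ 0.4515 -0.1649  0.066 ]
cover 178 [[ 0.569  0.123 -0.001]
 [ 0.64   0.126  0.235]
 [ 0.695  0.163  0.238]]
[[267.74054 173.97481]
 [268.84088 118.95683]
 [273.09918 119.04201]
 [271.99884 174.05998]]
unit [274.  90.] [0.8204 0.1415 0.1   ]
unit [390.  90.] [ 0.8258 -0.166   0.1   ]
unit [390. 187.] [ 0.5647 -0.1655  0.1   ]
unit [274. 187.] [0.5589 0.1316 0.1   ]
unit z 0.1007927588513029
btn 114 [459.26315789 231.63157895] [ 0.45737443 -0.3539532   0.05161058] [ 0.45813452 -0.3540443   0.05161058]
console z [ 0.45799832 -0.34980071  0.0303012 ]
cover side 57 [[0.57  0.122 0.232]
 [0.613 0.125 0.234]
 [0.677 0.128 0.237]]
strip side 362 [[ 0.448 -0.159  0.06 ]
 [ 0.456 -0.001  0.065]
 [ 0.464  0.124  0.07 ]]
btn side [ 0.45510577 -0.35626542  0.04991357]
```

>>> step_arm --increments '[[[1.8, 4.5, 0], [0, 0, -2.27]], [[1.8, 4.5, 0], [0, 0, -2.27]], [[1.8, 4.5, 0], [0, 0, -2.27]], [[1.8, 4.5, 0], [0, 0, -2.27]], [[1.8, 4.5, 0], [0, 0, -2.27]], [[1.8, 4.5, 0], [0, 0, -2.27]], [[1.8, 4.5, 0], [0, 0, -2.27]], [[1.8, 4.5, 0], [0, 0, -2.27]], [[1.8, 4.5, 0], [0, 0, -2.27]], [[1.8, 4.5, 0], [0, 0, -2.27]]]' --fingers 0

```text
clock: 1.1
tool_pos: [0.4219, -0.1246, 0.2387]
eef_rot: [1.0, -0.001, -0.0, 0.0]
contact_force: [1.1, 0.4, 0.6]
opening: 0.118
finger_force: 0.0
```

>>> step_arm --increments '[[[0, 3, -1], [0, 0, 0]], [[0, 3, -2], [0, 0, 0]], [[0, 3, -2], [0, 0, 0]], [[0, 1.5, -3], [0, 0, 0]], [[0, 0, -3], [0, 0, 0]], [[0, 0, -2.5], [0, 0, 0]], [[0, 0, -2], [0, 0, 0]], [[0, 0, -1.5], [0, 0, 0]], [[0, 0, -1], [0, 0, 0]], [[0, 0, -0.4], [0, 0, 0]]]'

```text
clock: 2.1
tool_pos: [0.4254, -0.0215, 0.0574]
eef_rot: [1.0, 0.0, -0.004, -0.0]
contact_force: [0.6, -0.1, 0.1]
opening: 0.005
finger_force: 0.0
```

>>> step_arm --increments '[[[0.5, 0, -0.1], [0, 0, 0]], [[0.7, 0, 0], [0, 0, 0]], [[1, 0, 0], [0, 0, 0]], [[1, 0, 0], [0, 0, 0]], [[1, 0, 0], [0, 0, 0]], [[1, 0, 0], [0, 0, 0]], [[1, 0, 0], [0, 0, 0]], [[1, 0, 0], [0, 0, 0]], [[0.8, 0, 0], [0, 0, 0]], [[0.5, 0, 0], [0, 0, 0]]]'

```text
clock: 3.1
tool_pos: [0.5118, -0.0217, 0.0576]
eef_rot: [1.0, 0.0, -0.003, -0.0]
contact_force: [-2.3, 1.3, -0.6]
opening: 0.002
finger_force: 1.1
```

>>> step_arm --increments '[[[0.3, 0, 0], [0, 0, 0]], [[0.2, 0, 0], [0, 0, 0]], [[0.2, 0, 0], [0, 0, 0]], [[0.2, 0, 0], [0, 0, 0]], [[0.2, 0, 0], [0, 0, 0]], [[0, 0, 0], [0, 0, 0]], [[0, 0, 0], [0, 0, 0]], [[0, 0, 0], [0, 0, 0]], [[0, 0, 0], [0, 0, 0]], [[0, 0, 0], [0, 0, 0]]]'

```text
clock: 4.1
tool_pos: [0.5189, -0.0219, 0.0574]
eef_rot: [1.0, 0.0, -0.006, 0.0]
contact_force: [-6.5, 2.1, 4.1]
opening: 0.002
finger_force: 3.0
```

>>> step_arm --increments '[[[0.2, 0, 0], [0, 0, 0]], [[0.2, 0, 0], [0, 0, 0]], [[0.2, 0, 0], [0, 0, 0]], [[0, 0, 0], [0, 0, 0]], [[0, 0, 0], [0, 0, 0]], [[0, 0, 0], [0, 0, 0]], [[0, 0, 0], [0, 0, 0]], [[0, 0, 0], [0, 0, 0]], [[0, 0, 0], [0, 0, 0]], [[0, 0, 0], [0, 0, 0]]]'

```text
clock: 5.1
tool_pos: [0.5191, -0.022, 0.057]
eef_rot: [1.0, 0.001, -0.012, 0.0]
contact_force: [-14.6, 2.0, 11.0]
opening: 0.008
finger_force: 7.3
```

>>> step_arm --increments '[[[-1, 0, 0], [0, 0, 0]], [[-1.5, 0, 0], [0, 0, 0]], [[-1, 0, 2], [0, 0, 0]], [[0, 0, 4], [0, 0, 0]], [[0, 1, 4], [0, 0, 0]], [[0, 3, 4], [0, 0, 0]], [[0, 4, 4], [0, 0, 0]], [[0, 4, 4], [0, 0, 0]], [[0, 4, 2], [0, 0, 0]], [[0, 4, 0], [0, 0, 0]]]'

```text
clock: 6.1
tool_pos: [0.4956, 0.1711, 0.2921]
eef_rot: [1.0, -0.001, 0.001, -0.002]
contact_force: [1.0, 0.1, 0.3]
opening: 0.004
finger_force: 0.0
```

```bash
python3 - <<'E'
from h import *
p,d=snap("top","top1");P=cloud("top",d);h=cv2.cvtColor(p,cv2.COLOR_RGB2HSV)
blue=(h[...,0]>100)&(h[...,0]<125)&(h[...,1]>150)&(h[...,2]>80)&(abs(P[...,2]-.066)<.01)&(abs(P[...,0]-.52)<.1)&(abs(P[...,1]+.02)<.16)
q=np.argwhere(blue);print(len(q))
for c in (300,320,340,360,380):
    v=q[q[:,1]==c][:,0]
    if len(v):print(c,plane("top",c,v.max()+.5,.066).round(4),plane("top",c,v.min()-.5,.066).round(4))
k=(h[...,0]>100)&(h[...,0]<125)&(h[...,1]>150)&(P[...,2]>.2)&(d>0)&(P[...,2]<.26)&(P[...,0]>.55);print(k.sum(),np.percentile(P[k],[5,50,95],axis=0).round(3) if k.any() else 0)
print(r.get_state()["tool_pos"])
E
```

```text
658
300 [0.5277 0.066  0.066 ] [0.5463 0.0665 0.066 ]
320 [0.5287 0.0134 0.066 ] [0.5447 0.0137 0.066 ]
340 [ 0.5298 -0.0392  0.066 ] [ 0.5458 -0.0389  0.066 ]
360 [ 0.5308 -0.0917  0.066 ] [ 0.5468 -0.0916  0.066 ]
380 [ 0.5319 -0.1442  0.066 ] [ 0.5478 -0.1441  0.066 ]
134 [[0.569 0.123 0.233]
 [0.629 0.125 0.236]
 [0.686 0.128 0.239]]
[0.49393785 0.18026101 0.29066924]
```

View pics/top1.png

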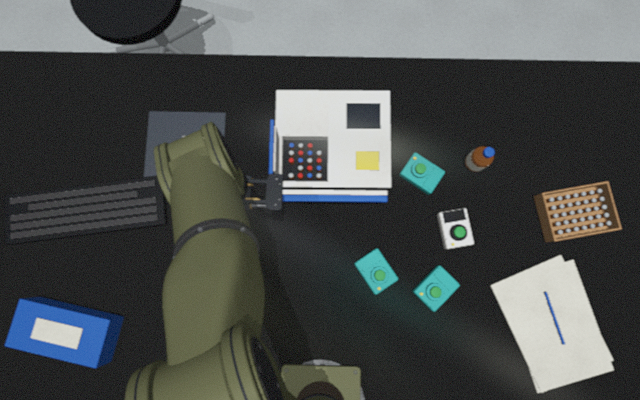

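The drawer is home: its strip front is at x≈0.529 (row ≈200) and the cover is still upright with its rim at y≈0.125. The gripper is to the left front of the cover, near (265,192).

>>> step_arm --increments '[[[2, 0, 0], [0, 0, 0]], [[3, 0, 0], [0, 0, 0]], [[3, 0, 0], [0, 0, 0]], [[3, 0, -1], [0, 0, 0]], [[2, 0, -1.5], [0, 0, 0]], [[0.6, 0, -1.5], [0, 0, 0]], [[0, 0, -1.5], [0, 0, 0]], [[0, 0, -1.5], [0, 0, 0]], [[0, 0, -1], [0, 0, 0]], [[0, 0, 0], [0, 0, 0]]]'

```text
clock: 7.15
tool_pos: [0.6271, 0.1686, 0.2066]
eef_rot: [1.0, 0.0, -0.005, 0.0]
contact_force: [0.5, 0.2, 0.9]
opening: 0.005
finger_force: 0.0
```

>>> step_arm --increments '[[[0, -0.8, 0], [0, 0, 0]], [[0, -0.7, 0], [0, 0, 0]], [[0, -0.6, 0], [0, 0, 0]], [[0, -0.9, 0], [0, 0, 0]], [[0, -0.9, 0], [0, 0, 0]], [[0, -0.9, -0.1], [0, 0, 0]], [[0, -0.7, -0.2], [0, 0, 0]], [[0, -0.7, -0.2], [0, 0, 0]], [[0, -0.6, -0.3], [0, 0, 0]], [[0, -0.6, -0.3], [0, 0, 0]]]'

```text
clock: 8.15
tool_pos: [0.6284, 0.0945, 0.197]
eef_rot: [1.0, 0.0, -0.004, -0.0]
contact_force: [-0.1, 0.4, 1.1]
opening: 0.007
finger_force: 0.6
```

```bash
python3 - <<'E'
from h import *
for n in("side","top"):
    p,d=snap(n,n+"2");P=cloud(n,d);h=cv2.cvtColor(p,cv2.COLOR_RGB2HSV)
    k=(h[...,0]>100)&(h[...,0]<125)&(h[...,1]>150)&(P[...,2]>.1)&(d>0)&(P[...,2]<.26)&(P[...,0]>.55)&(abs(P[...,1])<.16);print(k.sum(),np.percentile(P[k],[5,50,95],axis=0).round(3) if k.any() else 0)
E
```

```text
14 [[0.57  0.068 0.215]
 [0.583 0.071 0.218]
 [0.686 0.074 0.221]]
8 [[0.607 0.016 0.101]
 [0.611 0.02  0.102]
 [0.615 0.021 0.106]]
```

View pics/side2.png

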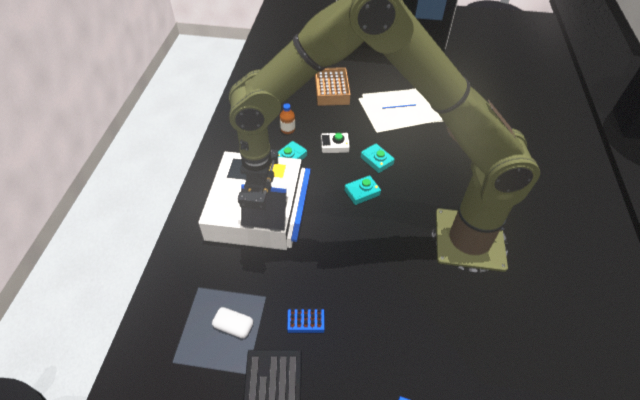

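The side view shows the cover leaning about 64° with the gripper at (262,200) behind it, so the finger is following it cleanly.

>>> step_arm --increments '[[[0, -0.8, -0.5], [0, 0, 0]], [[0, -0.75, -0.5], [0, 0, 0]], [[0, -0.7, -0.6], [0, 0, 0]], [[0, -0.6, -0.7], [0, 0, 0]], [[0, -0.6, -0.7], [0, 0, 0]], [[0, -0.5, -0.7], [0, 0, 0]], [[0, -0.4, -0.6], [0, 0, 0]], [[0, -0.3, -0.6], [0, 0, 0]], [[0, -0.3, -0.6], [0, 0, 0]], [[0, -0.2, -0.6], [0, 0, 0]]]'

```text
clock: 9.25
tool_pos: [0.6284, 0.0433, 0.1357]
eef_rot: [1.0, 0.0, -0.004, -0.0]
contact_force: [0.3, 0.0, 0.8]
opening: 0.003
finger_force: 0.4
```

>>> step_arm --increments '[[[0, -0.1, -0.5], [0, 0, 0]], [[0, -0.1, -0.5], [0, 0, 0]], [[0, -0.1, -0.5], [0, 0, 0]], [[0, -0.1, -0.4], [0, 0, 0]], [[0, 0, -0.3], [0, 0, 0]], [[0, 0, -0.3], [0, 0, 0]], [[0, 0, -0.2], [0, 0, 0]], [[0, 0, 0], [0, 0, 0]], [[0, 0, 0], [0, 0, 0]], [[0, 0, 0], [0, 0, 0]]]'

```text
clock: 10.25
tool_pos: [0.6285, 0.0397, 0.1093]
eef_rot: [1.0, 0.0, -0.004, -0.0]
contact_force: [0.2, -0.6, -0.7]
opening: 0.006
finger_force: 0.0
```

>>> step_arm --increments '[[[0, 0, -0.2], [0, 0, 0]], [[0, 0, -0.2], [0, 0, 0]], [[0, 0, -0.2], [0, 0, 0]], [[0, 0, -0.1], [0, 0, 0]], [[0, 0, 0], [0, 0, 0]], [[0, 0, 0], [0, 0, 0]], [[0, 0, 0], [0, 0, 0]], [[0, 0, 0], [0, 0, 0]], [[0, 0, 0], [0, 0, 0]], [[0, 0, 0], [0, 0, 0]]]'

```text
clock: 11.25
tool_pos: [0.6289, 0.0397, 0.108]
eef_rot: [1.0, 0.0, -0.002, -0.0]
contact_force: [-11.1, -0.9, 38.0]
opening: 0.002
finger_force: 19.3
```

>>> step_arm --increments '[[[0, 0, 1.5], [0, 0, 0]], [[0, 0, 3], [0, 0, 0]], [[0, 0, 4], [0, 0, 0]], [[-1, -2, 4], [0, 0, 0]], [[-2.5, -4, 2], [0, 0, 0]], [[-3, -4.5, 0], [0, 0, 0]], [[-3, -4.5, 0], [0, 0, 0]], [[-2.5, -4.5, 0], [0, 0, 0]], [[-1, -4, 0], [0, 0, 0]], [[0, -2.5, 0], [0, 0, 0]]]'

```text
clock: 12.25
tool_pos: [0.5017, -0.2155, 0.247]
eef_rot: [1.0, -0.002, -0.005, 0.001]
contact_force: [0.2, 0.2, 0.2]
opening: 0.007
finger_force: 0.0
```

```bash
python3 - <<'E'
from h import *
for n in("top","side"):
    p,d=snap(n,n+"3");P=cloud(n,d);h=cv2.cvtColor(p,cv2.COLOR_RGB2HSV)
    k=(abs(P[...,0]-.625)<.05)&(abs(P[...,1]-.063)<.05)&(d>0); q=P[k]; print("cover",k.sum())
    if k.sum()>50:
        A=np.c_[q[:,:2],np.ones(len(q))];c=np.linalg.lstsq(A,q[:,2],rcond=None)[0];print("slope",c[:2],"z",np.percentile(q[:,2],[2,50,98]))
        k2=k&0 if 0 else (abs(P[...,0]-.75)<.04)&(abs(P[...,1]-.03)<.08)&(d>0);print("unit top z",np.median(P[k2][:,2]))
    k=(h[...,0]>45)&(h[...,0]<80)&(h[...,1]>120)&(np.hypot(P[...,0]-.457,P[...,1]+.355)<.03)&(d>0)
    if k.any(): v=np.argwhere(k).mean(0);print("btn",k.sum(),np.median(P[k],axis=0),P[k].max(0),P[k].min(0),plane(n,v[1],v[0],.051))
    k=(np.hypot(P[...,0]-.457,P[...,1]+.355)<.022)&(d>0)&(h[...,2]<60); print("housing z",np.median(P[k][:,2]) if k.any() else 0)
s=r.get_state();print(s["tool_pos"],s["contact_force"])
p=cv2.imread("pics/top3.png");cv2.imwrite("pics/top3c.png",cv2.resize(p[80:260,250:510],None,fx=3,fy=3))
E
```

```text
cover 1464
slope [-0.00143608  0.00064951] z [0.10448258 0.10890089 0.11303746]
unit top z 0.10087778112943016
housing z 0
cover 877
slope [0.00349464 0.00667073] z [0.10277196 0.10718791 0.11196173]
unit top z 0.09917655349157554
btn 39 [ 0.45584893 -0.35411607  0.05009648] [ 0.46724725 -0.34197296  0.05453774] [ 0.44127244 -0.37322962  0.04393405] [ 0.45530764 -0.35372285  0.051     ]
housing z 0.04008118621421261
[ 0.50309081 -0.21664868  0.24687027] [0.54271351 0.46925737 0.76430115]
```

View pics/top3c.png

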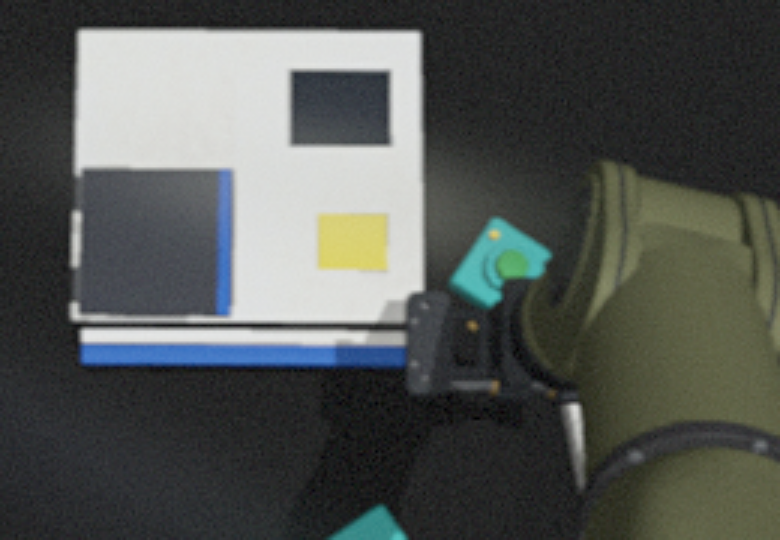

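The crop shows the cover lying flat (slope about 0) with its blue rim at (225,240), and the drawer strip is home at row 355. Next is the button.

>>> step_arm --increments '[[[-1.5, -3.5, 0], [0, 0, 0]], [[-1.5, -3.5, 0], [0, 0, 0]], [[-1, -3.5, 0], [0, 0, 0]], [[-0.6, -2.3, -1], [0, 0, 0]], [[0, -1, -3], [0, 0, 0]], [[0, 0, -4], [0, 0, 0]], [[0, 0, -4], [0, 0, 0]], [[0, 0, -3], [0, 0, 0]], [[0, 0, -1.5], [0, 0, 0]], [[0, 0, 0], [0, 0, 0]]]'

```text
clock: 13.35
tool_pos: [0.4578, -0.3471, 0.0795]
eef_rot: [1.0, 0.001, -0.005, -0.002]
contact_force: [-0.7, 0.2, -0.0]
opening: 0.005
finger_force: 0.0
```

>>> step_arm --increments '[[[0, -0.5, 0], [0, 0, 0]], [[0, 0, -0.5], [0, 0, 0]], [[0, 0, -0.5], [0, 0, 0]], [[0, 0, -0.5], [0, 0, 0]], [[0, 0, 0], [0, 0, 0]], [[0, 0, 0], [0, 0, 0]], [[0, 0, 0], [0, 0, 0]], [[0, 0, 0], [0, 0, 0]], [[0, 0, 0], [0, 0, 0]], [[0, 0, 0], [0, 0, 0]]]'

```text
clock: 14.35
tool_pos: [0.4584, -0.3544, 0.0668]
eef_rot: [1.0, 0.0, -0.004, -0.0]
contact_force: [-0.5, 0.3, -0.4]
opening: 0.004
finger_force: 0.0
```

>>> step_arm --increments '[[[-0.1, 0, -0.5], [0, 0, 0]], [[0, 0, -0.5], [0, 0, 0]], [[0, 0, -0.4], [0, 0, 0]], [[0, 0, -0.3], [0, 0, 0]], [[0, 0, -0.2], [0, 0, 0]], [[0, 0, -0.2], [0, 0, 0]], [[0, 0, -0.1], [0, 0, 0]], [[0, 0, 0], [0, 0, 0]], [[0, 0, 0], [0, 0, 0]], [[0, 0, 0], [0, 0, 0]]]'

```text
clock: 15.35
tool_pos: [0.4571, -0.3543, 0.0463]
eef_rot: [1.0, 0.0, -0.004, -0.0]
contact_force: [-3.8, 2.7, 14.8]
opening: 0.004
finger_force: 7.6
```

>>> step_arm --increments '[[[0, 0, -0.1], [0, 0, 0]], [[0, 0, -0.1], [0, 0, 0]], [[0, 0, 0], [0, 0, 0]], [[0, 0, 0], [0, 0, 0]], [[0, 0, 0], [0, 0, 0]], [[0, 0, 0.4], [0, 0, 0]], [[0, 0, 0.8], [0, 0, 0]], [[0, 0, 1.5], [0, 0, 0]], [[0, 0, 3], [0, 0, 0]], [[0, 0, 4], [0, 0, 0]]]'

```text
clock: 16.35
tool_pos: [0.4565, -0.3538, 0.1399]
eef_rot: [1.0, 0.0, -0.005, -0.001]
contact_force: [-0.6, -0.2, 0.1]
opening: 0.005
finger_force: 0.0
```

>>> step_arm --increments '[[[0, -2, 3], [0, 0, 0]], [[0, -4, 3], [0, 0, 0]], [[-1, -4, 2], [0, 0, 0]], [[-1, -4, 0], [0, 0, 0]], [[-1, -2, 0], [0, 0, 0]], [[0, 0, 0], [0, 0, 0]], [[0, 0, 0], [0, 0, 0]], [[0, 0, 0], [0, 0, 0]], [[0, 0, 0], [0, 0, 0]], [[0, 0, 0], [0, 0, 0]]]'

```text
clock: 17.35
tool_pos: [0.4283, -0.5132, 0.2199]
eef_rot: [1.0, 0.001, -0.004, -0.0]
contact_force: [-0.2, -1.1, -0.5]
opening: 0.005
finger_force: 0.0
```

```bash
python3 - <<'E'
from h import *
snap("top","top4")
p,d=snap("side","side4");P=cloud("side",d);h=cv2.cvtColor(p,cv2.COLOR_RGB2HSV)
k=(h[...,0]>45)&(h[...,0]<80)&(h[...,1]>120)&(np.hypot(P[...,0]-.457,P[...,1]+.355)<.03)&(d>0)
print("btn",k.sum(),np.median(P[k],axis=0))
s=r.get_state();print(s["tool_pos"],s["contact_force"],s["clock"])
E
```

```text
btn 38 [ 0.45479919 -0.35374684  0.04979372]
[ 0.42784187 -0.51372618  0.21978606] [0.34572021 0.53371192 0.01624291] 17.45
```

View pics/top4.png

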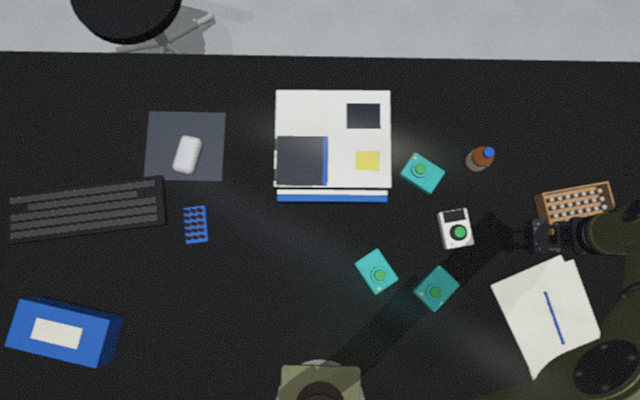

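Drawer and cover are shut, the console is unmoved with its button up at (459,232), and the rack, bottle and mouse are where they were. I'll hand it in.

```bash
python3 -c "
from plant import r
print(r.finish_job())"
```

```text
the job is handed in; nothing more can be done
None
```

I pushed the drawer home, folded the cover flat and then pressed and released the green button; the final images show all three as required and nothing else moved. I handed the job in at about 17.5 s, but no verdict came back.

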